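Wedge the filing rest into its dovetail shoe

TASK

Fit the wooden filing rest to the steel shoe on the bench: set it on the bare end of the plate with its V-cut nose towards the way, slide its dovetailed foot in between the rail and the strip, and press it along with a firm push, without ramming it, until it wedges tight and stays tight on its own when you let go. Leave the long green moulding and the black sanding block where they are.

Things in the scene. Friction and masses are not known exactly. Their poses are not given: they have to be found in the camera images.
- rest: Filing rest: loose hardwood block, about 0.35 kg, standing on its waxed dovetailed foot. Origin: middle of the foot's underside, z up, x towards the nose with the V cut (narrow end of the foot). Body: y -25 to +25 mm, x -55 to +45, 18 to 60 mm above the underside; nose runs on to x = +85 as two prongs.
- rest_grip (a point): Where to grip the rest: midway between its upright sides, 50 mm apart, 2 mm ahead of the origin, 42 mm above the underside, near the balance point.
- rest_tail (a point): Middle of the rest's flat upright tail face (55 mm behind the origin, 38 mm above the underside): push here along the rest's x axis.
- rest_nose (a point): Narrow front end of the foot, 55 mm ahead of the origin, at the underside. Foot: x -55 to +55, 18 mm tall, flanks undercut 20 degrees (wider below). Underside edges: straight flank at y = +21.5, tapered flank at y = -17 + 0.125 x (mm, rest frame).
- shoe: Shoe, fixed: steel plate 240 x 130 mm, 10 mm thick. Origin: under its middle, at bench height; x points the way the rest slides in, z up. Plate x -120 to +120, y -73 to +57 mm; the bare part, x -120 to -25, is where to set the rest down. Nothing on it stands over 27 mm above the bench.
- way_mouth (a point): Wide mouth of the way, at the plate's top, shoe x = -25 mm, y = 0. On the +y side a fixed straight rail, 15.5 mm tall, undercut 20 degrees, inner bottom edge at shoe y = +21.5; the tapered strip is on the other side. Against the rail and in line, the rest's origin is at shoe y = 0.
- way_far_end (a point): Far, narrow end of the way, shoe x = +100 mm, y = 0, plate top. Open: there is no stop. The foot first touches the strip with the rest's origin somewhere at shoe x = +20 to +40 mm (z = +10), and wedges over the next 4 to 10 mm.
- strip: Steel strip 125 x 16 x 15.5 mm, undercut 20 degrees, closing on the rail by 1 in 8. Its keeper is set up to 1.25 mm nearer to or off the rail each time. Origin: middle of its inner bottom edge, at shoe x = 37.5, y = -16.1 (+-1.25) when free. It backs away up to 4 mm against stiff springs, 20 N per mm: a push of about 20 N along the way wedges the rest, which then holds itself.
- green_stem: Bystander: a long green moulding, 25 x 201 x 34 mm, loose. Origin under its middle.
- sanding_block: Bystander: a black rubber sanding block, 66 x 122 x 35 mm, loose. Origin under its middle.

How it is judged:
On the way:
1. the rest's foot is in the way: at least 40 mm past the mouth, flat on the plate and in line (x of rest in the frame of shoe above -0.04 m and z of rest in the frame of shoe below 0.0125 m and y of rest in the frame of shoe between -0.012 and 0.004 m and angle between the x axis of rest and the x axis of shoe, either way round below 0.12 rad), for 0.1 s.
At the end, for the whole second after the job is handed in: The released rest sits wedged in the way: it bears on the strip with more than 8 N by itself, its origin 18 to 60 mm along the shoe's x, within 3 mm of y = 0, 7 to 12.5 mm above the shoe's underside (flat on the plate), in line with the shoe and level within 2 degrees, and at rest (contact force between rest and strip above 8 N and x of rest in the frame of shoe between 0.018 and 0.06 m and y of rest in the frame of shoe between -0.003 and 0.003 m and z of rest in the frame of shoe between 0.007 and 0.0125 m and angle between the x axis of rest and the x axis of shoe, either way round below 0.035 rad and angle between rest's own z axis and vertical below 0.035 rad and linear speed of rest below 0.01 m/s); the robot touches nothing.
It fails at once if the rest is rammed: more than 45 N between rest and strip (contact force between rest and strip above 45 N).
It fails at once if the long moulding or the sanding block is pushed more than 30 mm from its place (distance of any of green_stem, sanding_block from where it was at the start of the episode above 0.03 m).
It also fails if it takes over 51 s, if anything falls off the work surface, if the arm or the gripper's body presses on something with over 40 N, if the wrist force passes 120 N, or if a joint passes its speed limit or range.

ROBOT

A 6-joint arm with a two-finger parallel gripper is mounted at the origin on the work surface; the furniture and walls round the work are solid. World frame = base frame: x ahead of the robot, y to its left, z up, the work surface at z = 0. Lengths are in m, angles in rad, forces in N, time in s.
With the tool pointing down it reaches from about 0.35 to 0.85 m from the base axis. Payload 8.1 kg.
Tool frame: the origin (TCP) lies at the very end of the fingers, on their centre line; the grasp point (between the pads) lies robot.hold_point_z behind it (robot.hold_point_z is the distance from the TCP to the grasp point, in m); z points along the fingers, y is the direction in which the jaws open and shut (so a half turn about z gives the same grasp; the last joint's range is limited). The gripper opens to 93 mm and grips with 3 to 60 N. Pads are 15 mm wide; open, the fingers measure 128 mm over their backs; the gripper's body (75 mm by 188 mm) begins 65 mm behind the grasp point.
Start: joints at [1.139, 0.13, 1.488, -0, 1.523, -0.085], TCP at [0.204, 0.564, 0.219] pointing down, gripper open.
Joint ranges: [-2.96, 2.96], [-0.89, 2.26], [0.02, 2.5], [-1.34, 4.48], [0, 2.73], [-2.66, 2.66]. Speed limits (rad/s): [2.39, 2.39, 2.79, 3.14, 3.14, 3.14].

INTERFACE

Orientations are given as a rotation vector (axis times angle).
In Python, from plant import robot, cams gives the robot as it stands. The module is installed in compiled form; this text tells all that it offers.
- The arm moves only by the tool step_arm, never from a script. Its argument "deltas" is a list of rows, each an object with "offset": the shift along the tool's x, y, z in cm, a list of three; "roll": the turn about the tool's z in rad. In form: [{"offset": [x, y, z], "roll": roll}, ...]. A call has 1 to 12 rows; each row shifts and turns the commanded pose from where the row before left it, along the tool's axes as they then stand; what a row does not reach is not made up. A row lasts 1/8 s, in which the tool goes at most 62.5 mm and 10.7 degrees, less where a joint would pass 70% of its speed; a pose out of reach is approached as far as the arm can. A call with a gripper value outside its range is refused whole. "fingers" is the finger opening in cm, from 0 to 9.3, set as the call begins (left out, the last holds). The fingers move at their own pace and stop on an object; "grip_force" is the grip in N (left out, the last holds). Time passes only in rows, so rows that do not move let the fingers close. It gives the time, the measured TCP pose, the force and the opening at its end, in the units of the state.
- robot.read_state(): the state, without advancing time (a new reading comes with each control period).
- cams.read_camera(name): name is "scene" or "top" or "wrist"; returns a dict with "pixels" (420x560x3 uint8, red, green, blue), "fx", "fy", "cx", "cy" (pixels), "extrinsics" (4x4, takes a point from world to camera coordinates). Camera axes: x right, y down, z forward; pixel columns grow to the right and rows downward; lengths in m; the calibration is good to about 2 mm. A picture is of the moment at which its call begins. There is no depth.
- robot.close_job(): hands the job in, once; it reports no verdict.
Trained networks look in a picture, given as the dict that the camera call returned (one of the last four; its "shot" number tells which), for a name from the list of things; names that differ only in an ending like _2 or _b are one class to them, and where a whole thing is asked for, a point or a joint stands for the part that bears it (a point fixed in the world has none). Each returns a list of dicts, best first, with "score" (0 to 1); they miss things now and then, are a little off and sometimes report something else, mostly with a low value. They report only what shows in the picture. A call takes as long as a camera call.
- cams.boxes_of(picture, thing): "xy" ([column, row] in pixels, amid what is visible of it).
- cams.silhouettes(picture, thing): "mask" (420x560 bool, what is visible of it) and "xy" ([column, row] in pixels, amid what is visible of it).
- cams.pinpoint(picture, thing): "xy" ([column, row] in pixels: a listed point, or the origin of a listed thing).
The state is a dict: "t": time; "q": joint angles; "dq": joint speeds; "joint_torque": joint torques, N m; "tool_pos": TCP position; "orientation": TCP orientation; "force": force on the tool from outside, world axes, zero at the start; "wrist_torque": the same for the moment, N m; "opening": finger opening in m.
Only numpy, scipy, OpenCV 4.12 (cv2) and the standard library are available. Lean on these libraries where they do the work, as an engineer would, in place of code of your own. Each camera call takes 0.05 s, during which the arm holds its last target. There are 200 camera calls.

## Working session

There is one attempt and no reset: what is moved stays moved. The work goes in short steps, Python scripts to look and compute and a tool call to move; the robot and the scene stay as the last step left them, time stands still between calls to the robot, and variables do not carry over. Pictures are saved under pics/ and viewed, about 8 in all and at most 12, crops included, and the job is handed in when it is done.

Besides the shell and the picture viewer there is one more tool, called after "Request:" as a command line: name --argument value ..., lists and objects as JSON in quotes. step_arm: Moves the arm, as the interface text tells. Its arguments: {"type":"object","properties":{"deltas":{"type":"array"},"fingers":{"type":"number"},"grip_force":{"type":"number"}},"required":["deltas"]}

```bash
mkdir -p pics; cat > h.py <<'E'
import numpy as np, cv2
from plant import robot, cams
from scipy.spatial.transform import Rotation as R
def ray(p,xy):
    E=p["extrinsics"];Rm=E[:3,:3];t=E[:3,3]
    d=Rm.T@np.array([(xy[0]-p["cx"])/p["fx"],(xy[1]-p["cy"])/p["fy"],1]);return -Rm.T@t,d
def atz(p,xy,z):
    o,d=ray(p,xy);return o+d*(z-o[2])/d[2]
def proj(p,X):
    X=np.atleast_2d(X);c=X@p["extrinsics"][:3,:3].T+p["extrinsics"][:3,3]
    return np.c_[c[:,0]/c[:,2]*p["fx"]+p["cx"],c[:,1]/c[:,2]*p["fy"]+p["cy"]]
def save(p,n): cv2.imwrite("pics/"+n,p["pixels"][:,:,::-1])
Z=dict(rest=0,rest_grip=.042,rest_tail=.038,rest_nose=0,shoe=0,way_mouth=.01,way_far_end=.01,strip=.01,green_stem=0,sanding_block=0)
E
python3 - <<'E'
from h import *
s=robot.read_state();print({k:np.round(v,3) for k,v in s.items()},robot.hold_point_z)
for c in("top","scene"):
    p=cams.read_camera(c);save(p,c+"0.png")
    o=ray(p,(280,210));print(c,o[0].round(3))
    for n,z in Z.items():
        print(n,[(np.round(r["xy"],1),round(r["score"],2),atz(p,r["xy"],z).round(4)) for r in cams.pinpoint(p,n)[:2]])
i=[cv2.imread(f"pics/{c}0.png") for c in("top","scene")]
cv2.imwrite("pics/a.png",cv2.resize(np.hstack(i),(800,300)))
E
```

```text
{'t': np.float64(0.0), 'q': array([ 1.139,  0.131,  1.489, -0.   ,  1.523, -0.085]), 'dq': array([ 0.   ,  0.   , -0.001, -0.001, -0.   ,  0.001]), 'joint_torque': array([ 0.0000e+00, -5.5986e+01, -4.9176e+01,  7.7000e-02,  3.6000e-02,
       -0.0000e+00]), 'tool_pos': array([0.204, 0.564, 0.218]), 'orientation': array([-5.420e-01, -3.094e+00,  3.000e-03]), 'force': array([0.376, 0.922, 0.451]), 'wrist_torque': array([ 0.008,  0.056, -0.006]), 'opening': np.float64(0.093)} 0.0188
top [ 0.226 -0.005  1.314]
rest [(array([369.2, 236.5]), 0.97, array([ 0.4318, -0.2543,  0.    ])), (array([385.9, 247.5]), 0.75, array([ 0.4022, -0.3055,  0.    ]))]
rest_grip [(array([369.9, 235.3]), 0.86, array([ 0.4289, -0.2483,  0.042 ]))]
rest_tail [(array([386.5, 250.1]), 0.94, array([ 0.3896, -0.2987,  0.038 ]))]
rest_nose [(array([352.2, 225.7]), 0.77, array([ 0.4609, -0.2017,  0.    ]))]
shoe [(array([278.2, 197.8]), 0.97, array([0.5307, 0.0289, 0.    ]))]
way_mouth []
way_far_end [(array([260.5, 169.8]), 0.92, array([0.613, 0.09 , 0.01 ])), (array([367.9, 235.4]), 0.44, array([ 0.4332, -0.2484,  0
[... 515 characters left out ...]
, 0.62, array([ 0.399 , -0.2914,  0.038 ]))]
rest_nose [(array([344.3, 267.7]), 0.96, array([ 0.4672, -0.1993,  0.    ]))]
shoe [(array([292.4, 210.3]), 0.58, array([ 0.5449,  0.0379, -0.    ]))]
way_mouth [(array([293.2, 218.1]), 0.6, array([0.514 , 0.0109, 0.01  ])), (array([201.7, 208. ]), 0.16, array([0.373 , 0.2434, 0.01  ]))]
way_far_end [(array([286.7, 185.7]), 0.77, array([0.6092, 0.1116, 0.01  ])), (array([294.9, 200.1]), 0.64, array([0.5755, 0.0528, 0.01  ]))]
strip [(array([296.3, 198.1]), 0.71, array([0.585 , 0.0548, 0.01  ]))]
green_stem [(array([233.6, 161. ]), 0.91, array([0.5981, 0.3289, 0.    ]))]
sanding_block [(array([199.1, 206.7]), 0.71, array([0.3779, 0.2612, 0.    ]))]
```

View pics/top0.png

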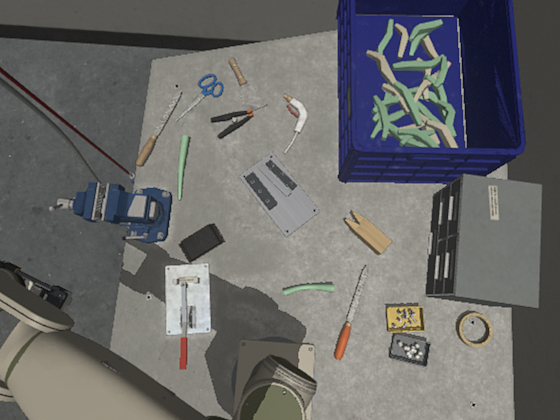

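View pics/scene0.png

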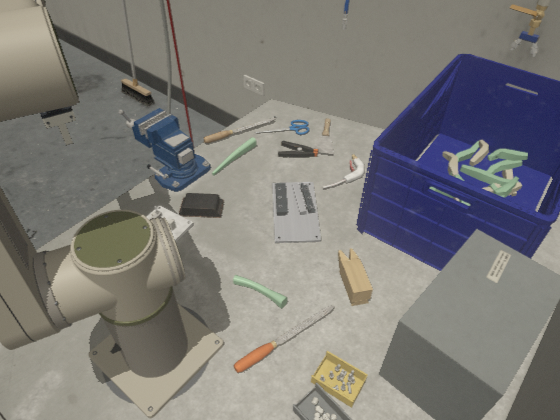

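The top view shows the rest at about (367,232) with its prongs towards the upper left. The shoe is at (280,195), with its bare end at the lower right (300,220) and the way running to the upper left. The scene view agrees: rest at (355,275), shoe at (297,212). I'll refine both with the wrist camera.

```bash
cat >> h.py <<'E'
def pose():
    s=robot.read_state();M=R.from_rotvec(s["orientation"]).as_matrix();return s,M
def go(x,y,z,yaw=None):
    "tool-frame offset cm from the present pose (before roll), and roll"
    s,M=pose();a=np.arctan2(M[1,0],M[0,0])
    off=M.T@(np.array([x,y,z])-s["tool_pos"])*100
    r=0 if yaw is None else -((yaw-a+np.pi/2)%np.pi-np.pi/2)
    print("t",round(float(s["t"]),2),"pos",s["tool_pos"].round(4),"yaw",a.round(3),"off",off.round(2),"roll",np.round(r,3),"|",np.linalg.norm(off).round(1),"tilt",np.round(M[2,:2],4))
E
python3 - <<'E'
from h import *
p=cams.read_camera("wrist");E=p["extrinsics"];s,M=pose()
print("cam in tool",(M.T@(-E[:3,:3].T@E[:3,3]-s["tool_pos"])).round(3)," axes",(M.T@E[:3,:3].T).round(2).tolist(),p["fx"])
go(.42,.2,.3);go(.50,-.02,.32,.64);go(.40,-.28,.3,.94)
E
```

```text
cam in tool [ 0.082  0.    -0.167]  axes [[0.0, -0.96, -0.29], [1.0, 0.0, 0.0], [0.0, -0.29, 0.96]] 316.13092130451207
t 1.15 pos [0.2039 0.5643 0.2187] yaw 2.795 off [-32.7  -26.92  -8.13] roll 0 | 43.1 tilt [-0.  0.]
t 1.15 pos [0.2039 0.5643 0.2187] yaw 2.795 off [-47.7  -44.89 -10.13] roll -0.987 | 66.3 tilt [-0.  0.]
t 1.15 pos [0.2039 0.5643 0.2187] yaw 2.795 off [-47.13 -72.74  -8.13] roll -1.287 | 87.1 tilt [-0.  0.]
```

Request:
step_arm --deltas '[{"offset": [-3.97, -3.74, -0.6], "roll": 0}, {"offset": [-3.97, -3.74, -0.6], "roll": 0}, {"offset": [-3.97, -3.74, -0.6], "roll": 0}, {"offset": [-3.97, -3.74, -0.6], "roll": 0}, {"offset": [-3.97, -3.74, -0.6], "roll": 0}, {"offset": [-3.97, -3.74, -0.6], "roll": 0}, {"offset": [-3.97, -3.74, -0.6], "roll": 0}, {"offset": [-3.97, -3.74, -0.6], "roll": 0}, {"offset": [-3.97, -3.74, -0.6], "roll": 0}, {"offset": [-3.97, -3.74, -0.6], "roll": 0}, {"offset": [-3.97, -3.74, -0.6], "roll": 0}, {"offset": [-3.97, -3.74, -0.6], "roll": 0}]'

```text
t: 2.65
tool_pos: [0.5, -0.0215, 0.2911]
orientation: [0.542, 3.094, 0.0]
force: [0.5, 1.1, 0.5]
opening: 0.0929
```

Request:
step_arm --deltas '[{"offset": [0, 0, 0], "roll": 0.18}, {"offset": [0, 0, 0], "roll": 0.18}, {"offset": [0, 0, 0], "roll": 0.18}, {"offset": [0, 0, 0], "roll": 0.18}, {"offset": [0, 0, 0], "roll": 0.18}, {"offset": [0, 0, 0], "roll": 0.18}, {"offset": [0, 0, 0], "roll": 0.18}, {"offset": [0, 0, 0], "roll": 0.18}, {"offset": [0, 0, 0], "roll": 0.18}, {"offset": [0, 0, 0], "roll": 0.18}, {"offset": [0, 0, 0], "roll": 0.18}, {"offset": [0, 0, 0], "roll": 0.1}]'

```text
t: 4.15
tool_pos: [0.4994, -0.0197, 0.2907]
orientation: [2.945, 1.092, 0.0]
force: [-0.3, -0.5, -0.3]
opening: 0.0931
```

```bash
cat >> h.py <<'E'
def see(n,things,c="wrist"):
    p=cams.read_camera(c);save(p,n)
    for t in things: print(t,[(np.round(r["xy"],1),round(r["score"],2),atz(p,r["xy"],Z[t]).round(4)) for r in cams.pinpoint(p,t)[:2]])
    return p
E
python3 - <<'E'
from h import *
see("w1.png",["shoe","way_mouth","way_far_end","strip"])
go(.42,-.26,.26,.94)
E
```

```text
shoe [(array([268.6, 124.3]), 0.75, array([0.5417, 0.0338, 0.    ]))]
way_mouth [(array([265. , 140.8]), 0.84, array([0.522 , 0.0233, 0.01  ]))]
way_far_end [(array([265.1,  44.9]), 0.57, array([0.614 , 0.1005, 0.01  ]))]
strip [(array([276.8,  94.9]), 0.71, array([0.5782, 0.0499, 0.01  ]))]
t 4.4 pos [ 0.4994 -0.0197  0.2907] yaw 0.717 off [-21.78  12.89   3.07] roll -0.223 | 25.5 tilt [0.0001 0.0001]
```

View pics/w1.png

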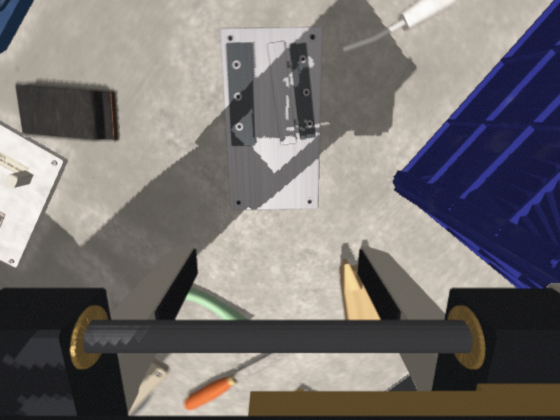

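The wrist view shows the whole shoe. Plate corners are at about (222,28), (322,28), (319,209) and (229,208); the rail is on the left (+y), the strip on the right, and the bare end is towards me. I'll fit the shoe pose from its silhouette.

```bash
cat >> h.py <<'E'
def shoefit(p,guess):
    from scipy.optimize import least_squares
    m=cams.silhouettes(p,"shoe")[0]["mask"].astype(np.uint8)
    c=max(cv2.findContours(m,0,cv2.CHAIN_APPROX_NONE)[0],key=cv2.contourArea)[:,0]
    W=np.array([atz(p,q,.01)[:2] for q in c])
    r=cv2.minAreaRect((W*1000).astype(np.float32));print("rect",np.round(r[0],1),np.round(r[1],1),round(r[2],2))
    def f(v):
        d=W-v[:2];x=d@[np.cos(v[2]),np.sin(v[2])];y=d@[-np.sin(v[2]),np.cos(v[2])]+.008
        dx=np.abs(x)-.12;dy=np.abs(y)-.065
        return np.maximum(dx,dy)*1000
    s=least_squares(f,guess,loss="soft_l1");print("shoe fit",s.x.round(4),"resid mm",np.median(np.abs(s.fun)).round(2));return s.x
E
python3 - <<'E'
from h import *
p=cams.read_camera("wrist");v=shoefit(p,[.54,.034,.68])
def S(x,y,z=.01): c,s=np.cos(v[2]),np.sin(v[2]);return [v[0]+c*x-s*y,v[1]+s*x+c*y,z]
C=[S(-.12,-.073),S(-.12,.057),S(.12,.057),S(.12,-.073)]
print(proj(p,C).round(1).tolist())
p=cams.read_camera("top");shoefit(p,[.54,.034,.68])
E
```

```text
rect [545.   29.3] [239.9 131. ] 42.1
shoe fit [0.5392 0.0352 0.7313] resid mm 0.85
[[318.0, 208.5], [230.2, 209.6], [219.3, 27.3], [322.6, 25.7]]Traceback (most recent call last):
  File "<stdin>", line 6, in <module>
  File "h.py", line 28, in shoefit
    m=cams.silhouettes(p,"shoe")[0]["mask"].astype(np.uint8)
      ~~~~~~~~~~~~~~~~~~~~~~~~~~^^^
IndexError: list index out of range
```

Request:
step_arm --deltas '[{"offset": [-3.6, 2.1, 0.5], "roll": 0}, {"offset": [-3.6, 2.1, 0.5], "roll": 0}, {"offset": [-3.6, 2.1, 0.5], "roll": 0}, {"offset": [-3.6, 2.1, 0.5], "roll": 0}, {"offset": [-3.6, 2.1, 0.5], "roll": 0}, {"offset": [-3.6, 2.1, 0.5], "roll": 0}, {"offset": [0, 0, 0], "roll": -0.11}, {"offset": [0, 0, 0], "roll": -0.11}, {"offset": [0, 0, 0], "roll": 0}]'

```text
t: 5.72
tool_pos: [0.4188, -0.2566, 0.2606]
orientation: [-2.805, -1.415, 0.0]
force: [0.4, 0.4, -0.9]
opening: 0.0929
```

```bash
python3 - <<'E'
from h import *
see("w2.png",["rest","rest_grip","rest_tail","rest_nose"])
go(.43,-.25,.26,.94)
E
```

```text
rest [(array([281. , 165.4]), 0.61, array([ 0.4306, -0.2476,  0.    ]))]
rest_grip [(array([281. , 169.7]), 0.6, array([ 0.431 , -0.2463,  0.042 ]))]
rest_tail [(array([279.2, 218.9]), 0.72, array([ 0.3907, -0.2974,  0.038 ]))]
rest_nose [(array([280.7, 125.2]), 0.69, array([ 0.4615, -0.2049,  0.    ]))]
t 5.97 pos [ 0.419  -0.2563  0.2607] yaw 0.934 off [1.16 0.51 0.07] roll -0.006 | 1.3 tilt [0.     0.0001]
```

View pics/w2.png

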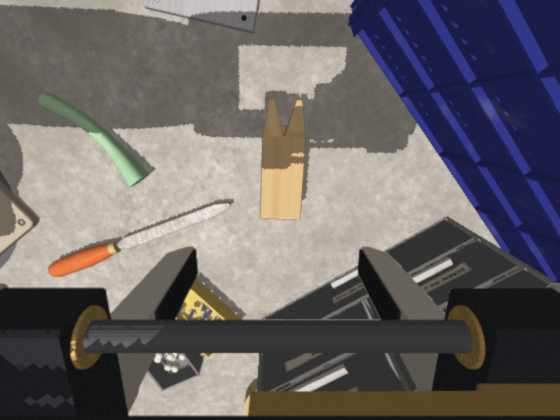

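The rest is straight ahead in this view, with prong tips at (272,100) and (299,102) and its tail edge from (261,218) to (300,219). Nothing is close beside it. Next I'll fit its pose from the top face outline.

```bash
cat >> h.py <<'E'
def restfit(p,g,ztop=.06):
    m=cams.silhouettes(p,"rest")[0]["mask"].astype(np.uint8)
    c=max(cv2.findContours(m,0,cv2.CHAIN_APPROX_NONE)[0],key=cv2.contourArea)[:,0]
    W=np.array([atz(p,q,ztop)[:2] for q in c]);g=np.array(g,float)
    for _ in range(4):
        u=np.array([np.cos(g[2]),np.sin(g[2])]);n=np.array([-u[1],u[0]]);d=W-g[:2];x,y=d@u,d@n
        k=(x>-.045)&(x<.035)
        L=np.polyfit(x[k&(y>0)],y[k&(y>0)],1);Rr=np.polyfit(x[k&(y<0)],y[k&(y<0)],1)
        tail=np.median(x[(x<0)&(abs(y)<.018)])
        g[2]+=(L[0]+Rr[0])/2;g[:2]+=n*(L[1]+Rr[1])/2+u*(tail+.055)
    print("rest fit",g.round(4),"width",(L[1]-Rr[1]).round(4),"slopes",L[0].round(3),Rr[0].round(3),"tip x",((W-g[:2])@u).max().round(4));return g
E
python3 - <<'E'
from h import *
p=cams.read_camera("wrist");g=restfit(p,[.43,-.249,.92])
u=np.array([np.cos(g[2]),np.sin(g[2])]);c=g[:2]+.002*u;print(c)
go(c[0],c[1],.042-.0188,g[2])
E
```

```text
rest fit [ 0.4306 -0.2484  0.8852] width 0.0488 slopes 0.0 -0.0 tip x 0.0834
[ 0.43188127 -0.24689801]
t 6.08 pos [ 0.4189 -0.2563  0.2607] yaw 0.934 off [ 1.53  0.48 23.75] roll 0.049 | 23.8 tilt [-0.      0.0001]
```

Request:
step_arm --deltas '[{"offset": [1.53, 0.48, 0], "roll": 0}, {"offset": [0, 0, 3], "roll": 0.049}, {"offset": [0, 0, 4], "roll": 0}, {"offset": [0, 0, 4], "roll": 0}, {"offset": [0, 0, 4], "roll": 0}, {"offset": [0, 0, 3], "roll": 0}, {"offset": [0, 0, 3], "roll": 0}, {"offset": [0, 0, 1.5], "roll": 0}, {"offset": [0, 0, 1.2], "roll": 0}, {"offset": [0, 0, 0], "roll": 0}]'

```text
t: 7.32
tool_pos: [0.4318, -0.2467, 0.0233]
orientation: [-2.838, -1.346, 0.001]
force: [-0.2, -0.1, 0.3]
opening: 0.093
```

Request:
step_arm --deltas '[{"offset": [0, 0, 0], "roll": 0}, {"offset": [0, 0, 0], "roll": 0}, {"offset": [0, 0, 0], "roll": 0}, {"offset": [0, 0, 0], "roll": 0}, {"offset": [0, 0, 0], "roll": 0}, {"offset": [0, 0, 0], "roll": 0}]' --fingers 4 --grip_force 25

```text
t: 8.07
tool_pos: [0.4319, -0.2471, 0.0238]
orientation: [2.838, 1.346, 0.0]
force: [0.2, -0.3, 1.1]
opening: 0.0497
```

Request:
step_arm --deltas '[{"offset": [0, 0, -1], "roll": 0}, {"offset": [0, 0, -2], "roll": 0}, {"offset": [0, 0, -3], "roll": 0}, {"offset": [0, 0, -3], "roll": 0}, {"offset": [0, 0, -3], "roll": 0}, {"offset": [0, 0, 0], "roll": 0}]'

```text
t: 8.82
tool_pos: [0.4333, -0.248, 0.1463]
orientation: [2.835, 1.345, 0.004]
force: [-0.3, -1.1, -3.7]
opening: 0.0498
```

```bash
python3 - <<'E'
from h import *
s,M=pose();print(s["tool_pos"].round(4),s["opening"],s["force"].round(2))
v=[.5392,.0352,.7313]
p=see("w3.png",["rest_tail","rest_nose","shoe"])
try: restfit(p,[*s["tool_pos"][:2],.8852],ztop=s["tool_pos"][2]+.0188+.018)
except Exception as e: print(e)
u=np.array([np.cos(v[2]),np.sin(v[2])]);n=np.array([-u[1],u[0]])
t=np.array(v[:2])+u*(-.088+.002)+n*(-.005);print(t);go(t[0],t[1],.13,v[2])
E
```

```text
[ 0.4333 -0.248   0.1463] 0.049822853913953975 [-0.25 -1.08 -3.75]
rest_tail [(array([275. , 363.1]), 0.69, array([ 0.3215, -0.3807,  0.038 ]))]
rest_nose [(array([275.7, 161.9]), 0.78, array([ 0.4546, -0.2193,  0.    ]))]
shoe [(array([277.4, 363.6]), 0.37, array([ 0.3009, -0.4103,  0.    ]))]
rest fit [ 0.4594 -0.2145  0.8879] width 0.0397 slopes -0.207 0.207 tip x 0.0397
[ 0.4785288  -0.02595558]
t 9.07 pos [ 0.4308 -0.2462  0.1416] yaw 0.886 off [ 20.08 -10.23   1.19] roll 0.155 | 22.6 tilt [-0.0002 -0.0033]
```

View pics/w3.png

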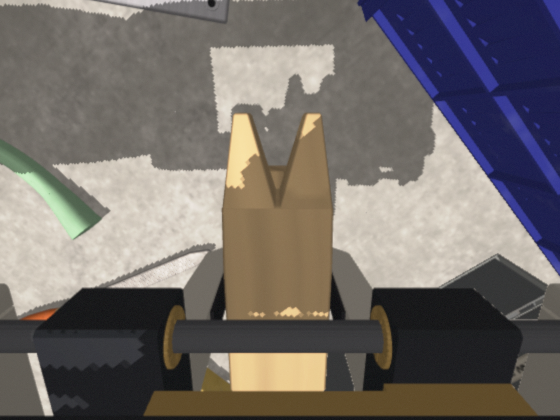

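The grasp holds: opening is 49.8 mm and the rest is straight between the pads, prong tips at (241,114) and (313,114). Moving to above the bare end of the plate.

Request:
step_arm --deltas '[{"offset": [2.5, -1.28, 0.15], "roll": 0}, {"offset": [2.5, -1.28, 0.15], "roll": 0}, {"offset": [2.5, -1.28, 0.15], "roll": 0}, {"offset": [2.5, -1.28, 0.15], "roll": 0}, {"offset": [2.5, -1.28, 0.15], "roll": 0}, {"offset": [2.5, -1.28, 0.15], "roll": 0}, {"offset": [2.5, -1.28, 0.15], "roll": 0}, {"offset": [2.5, -1.28, 0.15], "roll": 0}, {"offset": [0, 0, 0], "roll": 0.08}, {"offset": [0, 0, 0], "roll": 0.075}, {"offset": [0, 0, 0], "roll": 0}, {"offset": [0, 0, 0], "roll": 0}]'

```text
t: 10.58
tool_pos: [0.4786, -0.0273, 0.1309]
orientation: [-2.933, -1.125, 0.002]
force: [0.2, -1.1, -4.6]
opening: 0.0501
```

```bash
python3 - <<'E'
from h import *
v=[.5392,.0352,.7313];s,M=pose();print(s["force"].round(1))
p=see("w4.png",["way_mouth","way_far_end","strip","rest_nose"])
u=np.array([np.cos(v[2]),np.sin(v[2])]);n=np.array([-u[1],u[0]])
def S(x,y,z=.01): return [*(np.array(v[:2])+u*x+n*y),z]
C=[S(.12,.057),S(.12,-.073),S(-.025,.0215),S(-.025,-.0239),S(.1,.0215),S(.1,-.0083),S(-.025,.0,.01)]
q=proj(p,C);print(q.round(1).tolist())
im=cv2.imread("pics/w4.png")
for a in q: cv2.circle(im,tuple(int(round(k)) for k in a),2,(0,0,255),-1)
cv2.imwrite("pics/w4b.png",cv2.resize(im,(784,588)))
t=S(-.088+.002,-.005);go(t[0],t[1],.035,v[2])
E
```

```text
[ 0.2 -1.1 -4.6]
way_mouth [(array([272.7, 133. ]), 0.87, array([0.5234, 0.0197, 0.01  ]))]
way_far_end []
strip [(array([292.7,  59.1]), 0.65, array([0.5791, 0.0472, 0.01  ]))]
rest_nose [(array([275.9, 281.1]), 0.74, array([ 0.4113, -0.0846,  0.    ])), (array([276.1, 162.3]), 0.59, array([ 0.5049, -0.0008,  0.    ]))]
[[195.4, -60.4], [367.6, -60.2], [247.5, 136.3], [298.5, 136.4], [243.2, -29.2], [281.7, -29.1], [271.6, 136.3]]
t 10.82 pos [ 0.479  -0.0274  0.1316] yaw 0.731 off [ 0.06 -0.14  9.66] roll -0.0 | 9.7 tilt [-0.     -0.0001]
```

View pics/w4b.png

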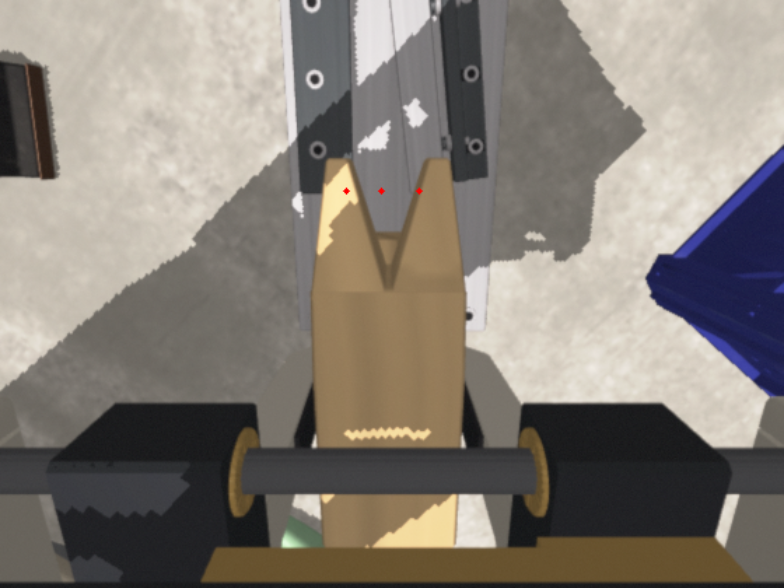

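The picture agrees with the shoe fit: the rail's front end is at row 193 against a predicted 191. The prongs are centred over the mouth. Lowering onto the plate.

Request:
step_arm --deltas '[{"offset": [0.05, -0.15, 2], "roll": 0}, {"offset": [0, 0, 3], "roll": 0}, {"offset": [0, 0, 2.5], "roll": 0}, {"offset": [0, 0, 1.2], "roll": 0}, {"offset": [0, 0, 0.6], "roll": 0}, {"offset": [0, 0, 0.2], "roll": 0}, {"offset": [0, 0, 0], "roll": 0}, {"offset": [0, 0, 0], "roll": 0}]'

```text
t: 11.82
tool_pos: [0.4791, -0.026, 0.0374]
orientation: [2.934, 1.122, 0.002]
force: [-0.1, 0.8, -4.0]
opening: 0.0498
```

Request:
step_arm --deltas '[{"offset": [0, 0, 0.15], "roll": 0}, {"offset": [0, 0, 0], "roll": 0}, {"offset": [0, 0, 0], "roll": 0}]'

```text
t: 12.2
tool_pos: [0.4784, -0.0259, 0.0351]
orientation: [2.934, 1.123, -0.0]
force: [-0.3, 1.3, -3.8]
opening: 0.0496
```

Request:
step_arm --deltas '[{"offset": [0, 0, 0.1], "roll": 0}, {"offset": [0, 0, 0], "roll": 0}, {"offset": [0, 0, 0.05], "roll": 0}, {"offset": [0, 0, 0], "roll": 0}, {"offset": [0, 0, 0], "roll": 0}]'

```text
t: 12.82
tool_pos: [0.4785, -0.0259, 0.0338]
orientation: [2.934, 1.123, 0.0]
force: [-1.1, 0.5, -1.8]
opening: 0.0498
```

Request:
step_arm --deltas '[{"offset": [0.6, 0, 0.02], "roll": 0}, {"offset": [0.6, 0, 0], "roll": 0}, {"offset": [0.6, 0, 0], "roll": 0}, {"offset": [0.6, 0, 0], "roll": 0}, {"offset": [0.6, 0, 0], "roll": 0}, {"offset": [0.6, 0, 0], "roll": 0}, {"offset": [0.6, 0, 0], "roll": 0}, {"offset": [0.6, 0, 0], "roll": 0}, {"offset": [0.5, 0, 0], "roll": 0}, {"offset": [0.5, 0, 0], "roll": 0}, {"offset": [0, 0, 0], "roll": 0}]'

```text
t: 14.2
tool_pos: [0.5226, 0.0134, 0.0338]
orientation: [2.934, 1.123, 0.002]
force: [1.6, 1.3, 2.2]
opening: 0.0501
```

```bash
cat >> h.py <<'E'
v=[.5392,.0352,.7313]
def inshoe():
    s,M=pose();c,sn=np.cos(v[2]),np.sin(v[2]);A=np.array([[c,sn],[-sn,c]])
    print("t",round(float(s["t"]),2),"tcp in shoe mm",(A@(s["tool_pos"][:2]-v[:2])*1000).round(1),"z",(s["tool_pos"][2]*1000).round(1),"F shoe",(A@s["force"][:2]).round(1),s["force"][2].round(1),"T",s["wrist_torque"].round(2),"yaw err",(np.arctan2(M[1,0],M[0,0])-v[2]).round(4))
E
python3 -c "
from h import *
inshoe()"
```

```text
t 14.2 tcp in shoe mm [-26.9  -5.1] z 33.8 F shoe [ 2.1 -0.1] 2.2 T [ 0.12  0.04 -0.03] yaw err -0.0003
```

Request:
step_arm --deltas '[{"offset": [0, -0.1, 0], "roll": 0}, {"offset": [0, -0.1, 0], "roll": 0}, {"offset": [0, -0.1, 0], "roll": 0}, {"offset": [0, 0, 0], "roll": 0}, {"offset": [0, 0, 0], "roll": 0}]'

```text
t: 14.82
tool_pos: [0.5199, 0.015, 0.0338]
orientation: [2.934, 1.122, 0.001]
force: [2.8, -1.7, 4.9]
opening: 0.0496
```

```bash
python3 -c "
from h import *
inshoe()"
```

```text
t 14.82 tcp in shoe mm [-27.9  -2.2] z 33.8 F shoe [ 1.  -3.1] 4.9 T [-0.37 -0.1  -0.04] yaw err -0.0006
```

Request:
step_arm --deltas '[{"offset": [0, -0.1, 0], "roll": 0}, {"offset": [0, 0, 0], "roll": 0}, {"offset": [0, 0, 0], "roll": 0}]'

```text
t: 15.2
tool_pos: [0.5193, 0.0156, 0.0338]
orientation: [2.934, 1.122, 0.001]
force: [1.4, -2.2, 5.8]
opening: 0.0501
```

```bash
python3 -c "
from h import *
inshoe()"
```

```text
t 15.2 tcp in shoe mm [-27.9  -1.3] z 33.8 F shoe [-0.4 -2.6] 5.8 T [-0.42 -0.14  0.02] yaw err -0.0006
```

Request:
step_arm --deltas '[{"offset": [0.5, 0, -0.03], "roll": 0}, {"offset": [0.5, 0, 0], "roll": 0}, {"offset": [0.5, 0, 0], "roll": 0}, {"offset": [0.5, 0, 0], "roll": 0}, {"offset": [0.5, 0, 0], "roll": 0}, {"offset": [0.5, 0, 0], "roll": 0}, {"offset": [0, 0, 0], "roll": 0}, {"offset": [0, 0, 0], "roll": 0}]'

```text
t: 16.2
tool_pos: [0.5411, 0.036, 0.0338]
orientation: [-2.934, -1.122, 0.001]
force: [-0.3, 0.5, 5.8]
opening: 0.0505
```

```bash
python3 -c "
from h import *
inshoe()"
```

```text
t 16.2 tcp in shoe mm [ 1.9 -0.7] z 33.8 F shoe [0.1 0.6] 5.8 T [-0.14  0.03 -0.04] yaw err -0.0006
```

Gripped and in line, with nothing bearing yet (origin at shoe x of about 0). Next I release, go behind the tail and close the fingers for the push.

Request:
step_arm --deltas '[{"offset": [0, 0, 0], "roll": 0}, {"offset": [0, 0, 0], "roll": 0}, {"offset": [0, 0, 0], "roll": 0}, {"offset": [0, 0, 0], "roll": 0}, {"offset": [0, 0, -2], "roll": 0}, {"offset": [0, 0, -3], "roll": 0}, {"offset": [0, 0, -2], "roll": 0}]' --fingers 9.3

```text
t: 17.08
tool_pos: [0.5417, 0.0359, 0.1051]
orientation: [2.934, 1.122, 0.002]
force: [0.2, 0.2, 0.2]
opening: 0.0927
```

Request:
step_arm --deltas '[{"offset": [-3, 0, 0], "roll": 0}, {"offset": [-3, 0, 0], "roll": 0}, {"offset": [-2.2, 0, 0], "roll": 0}, {"offset": [0, 0, 0], "roll": 0}, {"offset": [0, 0, 0], "roll": 0}, {"offset": [0, 0, 0], "roll": 0}, {"offset": [0, 0, 0], "roll": 0}]' --fingers 0

```text
t: 17.95
tool_pos: [0.4805, -0.0185, 0.1037]
orientation: [-2.934, -1.124, 0.0]
force: [-0.2, 0.6, 1.1]
opening: 0.0276
```

```bash
python3 - <<'E'
from h import *
inshoe()
p=see("w5.png",["rest_nose","rest_tail","rest_grip"])
try: g=restfit(p,[.5392,.0352,.7313],.07); d=g[:2]-v[:2];print("in shoe",d@[np.cos(v[2]),np.sin(v[2])],d@[-np.sin(v[2]),np.cos(v[2])],g[2]-v[2])
except Exception as e: print(e)
E
```

```text
t 17.95 tcp in shoe mm [-79.5  -0.8] z 103.7 F shoe [0.2 0.6] 1.1 T [-0.06  0.09 -0.02] yaw err 0.0002
rest_nose [(array([278.9,  37.2]), 0.81, array([0.583 , 0.0731, 0.    ]))]
rest_tail [(array([278.4, 200.5]), 0.93, array([ 0.4939, -0.0065,  0.038 ]))]
rest_grip [(array([276.3, 116.7]), 0.64, array([0.5385, 0.0356, 0.042 ]))]
rest fit [0.5389 0.0352 0.7395] width 0.0489 slopes -0.004 0.004 tip x 0.0623
in shoe -0.0002598950135073993 0.00019443791187698727 0.008162490630114094
```

View pics/w5.png

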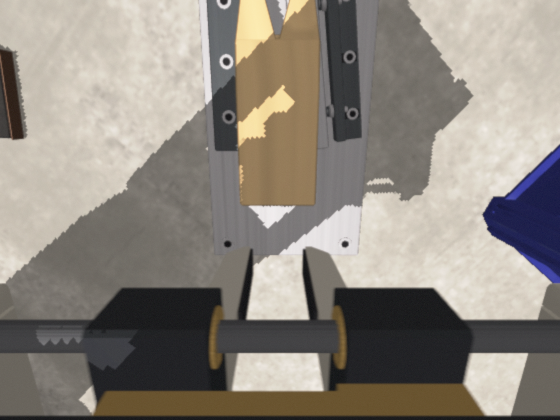

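The rest sits in the way in line: origin at shoe x ≈ 0, y ≈ 0.2 mm, yaw off by 0.008 rad. Its tail edge is at row 205, clear of the fingers. Lowering behind the tail.

Request:
step_arm --deltas '[{"offset": [0, -0.08, 2.5], "roll": 0}, {"offset": [0, 0, 2.5], "roll": 0}, {"offset": [0, 0, 1.2], "roll": 0}, {"offset": [0, 0, 0], "roll": 0}, {"offset": [0, 0, 0], "roll": 0}]'

```text
t: 18.82
tool_pos: [0.4805, -0.0184, 0.0427]
orientation: [2.934, 1.122, 0.002]
force: [0.5, 0.4, 0.6]
opening: 0.0007
```

Request:
step_arm --deltas '[{"offset": [0.5, 0, 0], "roll": 0}, {"offset": [0.5, 0, 0], "roll": 0}, {"offset": [0.4, 0, 0], "roll": 0}, {"offset": [0.4, 0, 0], "roll": 0}, {"offset": [0.3, 0, 0], "roll": 0}, {"offset": [0.3, 0, 0], "roll": 0}, {"offset": [0.3, 0, 0], "roll": 0}, {"offset": [0.3, 0, 0], "roll": 0}, {"offset": [0.3, 0, 0], "roll": 0}, {"offset": [0, 0, 0], "roll": 0}]'

```text
t: 20.08
tool_pos: [0.5045, 0.004, 0.0417]
orientation: [-2.934, -1.123, -0.001]
force: [-0.8, -0.4, 1.0]
opening: 0.0003
```

```bash
python3 -c "
from h import *
inshoe();print(robot.read_state()['opening'])"
```

```text
t 20.07 tcp in shoe mm [-46.6  -0. ] z 41.7 F shoe [-0.8  0.2] 1.0 T [-0.04  0.18  0.02] yaw err -0.0004
0.000314607291817637
```

Request:
step_arm --deltas '[{"offset": [0.15, 0, 0], "roll": 0}, {"offset": [0.15, 0, 0], "roll": 0}, {"offset": [0.15, 0, 0], "roll": 0}, {"offset": [0.15, 0, 0], "roll": 0}, {"offset": [0, 0, 0], "roll": 0}]'

```text
t: 20.7
tool_pos: [0.5089, 0.0079, 0.0417]
orientation: [-2.934, -1.123, -0.0]
force: [-1.1, -0.1, 0.0]
opening: 0.0001
```

Request:
step_arm --deltas '[{"offset": [0.15, 0, 0], "roll": 0}, {"offset": [0.15, 0, 0], "roll": 0}, {"offset": [0.15, 0, 0], "roll": 0}, {"offset": [0, 0, 0], "roll": 0}]'

```text
t: 21.2
tool_pos: [0.5121, 0.0109, 0.0417]
orientation: [-2.934, -1.123, 0.0]
force: [-0.7, -0.1, -0.0]
opening: 0.0005
```

Request:
step_arm --deltas '[{"offset": [0.1, 0, 0], "roll": 0}, {"offset": [0.1, 0, 0], "roll": 0}, {"offset": [0.1, 0, 0], "roll": 0}, {"offset": [0.1, 0, 0], "roll": 0}, {"offset": [0, 0, 0], "roll": 0}]'

```text
t: 21.82
tool_pos: [0.5141, 0.0128, 0.0417]
orientation: [2.934, 1.122, -0.004]
force: [-7.7, -5.2, 5.8]
opening: 0.0002
```

Request:
step_arm --deltas '[{"offset": [0.1, 0, 0], "roll": 0}, {"offset": [0.1, 0, 0], "roll": 0}, {"offset": [0.1, 0, 0], "roll": 0}, {"offset": [0, 0, 0], "roll": 0}]'

```text
t: 22.32
tool_pos: [0.5156, 0.014, 0.0417]
orientation: [2.934, 1.122, -0.007]
force: [-13.4, -8.9, 10.4]
opening: 0.0005
```

Request:
step_arm --deltas '[{"offset": [0.1, 0, -0.02], "roll": 0}, {"offset": [0.1, 0, -0.02], "roll": 0}, {"offset": [0, 0, 0], "roll": 0}, {"offset": [0, 0, 0], "roll": 0}]'

```text
t: 22.82
tool_pos: [0.5164, 0.0148, 0.0417]
orientation: [2.933, 1.122, -0.009]
force: [-14.9, -10.7, 10.3]
opening: 0.0007
```

```bash
python3 -c "
from h import *
inshoe()"
```

```text
t 22.82 tcp in shoe mm [-30.6   0.1] z 41.7 F shoe [-18.2   2. ] 10.3 T [-1.82  2.43 -0.03] yaw err -0.0008
```

Request:
step_arm --deltas '[{"offset": [0.1, 0, -0.02], "roll": 0}, {"offset": [0.1, 0, -0.02], "roll": 0}, {"offset": [0, 0, 0], "roll": 0}, {"offset": [0, 0, 0], "roll": 0}]'

```text
t: 23.32
tool_pos: [0.5172, 0.0156, 0.0418]
orientation: [2.933, 1.122, -0.012]
force: [-16.8, -13.4, 8.7]
opening: 0.0005
```

```bash
python3 -c "
from h import *
inshoe()"
```

```text
t 23.32 tcp in shoe mm [-29.5   0.1] z 41.8 F shoe [-21.4   1.2] 8.7 T [-2.32  2.73 -0.01] yaw err -0.0008
```

The push has reached 21 N, which is firm and safely below ramming. Backing off and checking that the rest stays put.

Request:
step_arm --deltas '[{"offset": [-0.2, 0, 0], "roll": 0}, {"offset": [-0.3, 0, 0], "roll": 0}, {"offset": [-0.6, 0, 0], "roll": 0}, {"offset": [-1.5, 0, 0], "roll": 0}, {"offset": [-2, 0, -1], "roll": 0}, {"offset": [-1, 0, -3], "roll": 0}, {"offset": [0, 0, -3], "roll": 0}, {"offset": [0, 0, 0], "roll": 0}, {"offset": [0, 0, 0], "roll": 0}]'

```text
t: 24.45
tool_pos: [0.478, -0.0195, 0.1119]
orientation: [-2.934, -1.122, 0.0]
force: [0.2, -0.6, -0.3]
opening: 0.0006
```

```bash
python3 - <<'E'
from h import *
inshoe()
for i in(6,7):
    p=see(f"w{i}.png",["rest_tail","rest_grip"])
    g=restfit(p,[.5632,.0577,.7313],.07); d=g[:2]-v[:2];print("in shoe",d@[np.cos(v[2]),np.sin(v[2])],d@[-np.sin(v[2]),np.cos(v[2])],g[2]-v[2])
E
```

```text
t 24.45 tcp in shoe mm [-82.    0.2] z 111.9 F shoe [-0.2 -0.6] -0.3 T [-0.05  0.09  0.02] yaw err -0.0006
rest_tail [(array([275.2, 144.9]), 0.68, array([0.5202, 0.0216, 0.038 ]))]
rest_grip [(array([276.4,  53.7]), 0.87, array([0.5667, 0.062 , 0.042 ]))]
rest fit [0.5653 0.0591 0.7292] width 0.043 slopes -0.143 0.143 tip x 0.0264
in shoe 0.0354020160645236 0.00030496501389142195 -0.0020965060113611322
rest_tail [(array([276.9, 141.2]), 0.76, array([0.5226, 0.0229, 0.038 ])), (array([277.4, 139.7]), 0.42, array([0.5237, 0.0233, 0.038 ]))]
rest_grip [(array([275.6,  53.7]), 0.9, array([0.5657, 0.0626, 0.042 ]))]
rest fit [0.5654 0.0589 0.734 ] width 0.0431 slopes -0.148 0.148 tip x 0.0261
in shoe 0.03534559297428651 0.00016090361711707118 0.002693828419907729
```

View pics/w6.png

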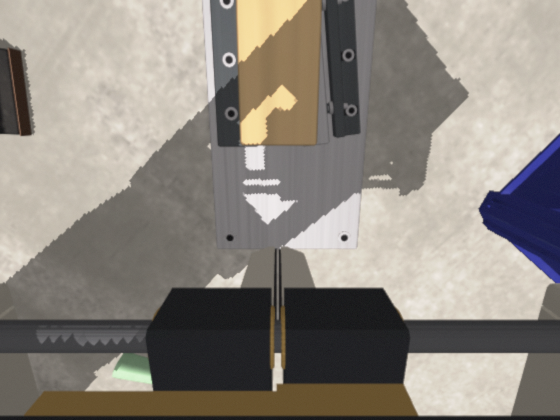

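```bash
python3 -c "
from h import *
p=see('t9.png',['green_stem','sanding_block'],'top')
robot.close_job()"
```

```text
green_stem [(array([184.3, 169.5]), 0.59, array([0.5992, 0.328 , 0.    ]))]
sanding_block [(array([206. , 240.5]), 0.76, array([0.3825, 0.236 , 0.    ]))]
the job is handed in; nothing more can be done
```

I set the filing rest on the bare end of the plate and slid it into the way. I then pushed it at the tail with closed fingers until the push reached about 21 N, and let go. The job is handed in at about 25 s of the 51 s allowed; no verdict was reported.

**Position:** after letting go, two wrist pictures put the rest's origin at shoe x ≈ +35 mm and y ≈ 0.2 mm, in line within 0.003 rad. It had not sprung back. That fit is weaker than the earlier ones, because the nose was out of frame and the measured width came out at 43 mm instead of 50 mm. The finger position at the end of the push gives x ≈ 33 mm. Both values are inside the 18 to 60 mm window.

**Wedge force:** I did not measure the force on the strip after release. Push force rose about 3 N per mm over roughly 7 mm of travel, so I estimate about 18 N on the strip, against the 8 N needed and the 45 N limit. I did not push a second time to confirm it holds.

**Bystanders:** the arm never came near the moulding or the sanding block. The network's before and after readings differ by about 14 mm and 10 mm, which is about as much as its readings of one thing vary between pictures.

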